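# Empty the polishing pot and hold the box flap at its balance point

## Task

Tip the pot by its handle until all six ceramic slugs have dropped into the box below it, then stand the pot fully upright again. Then pinch the bar on the thrown-open flap, swing the flap up to its balance point, standing straight up, and finish while still gripping it there, at rest, so that a workmate can hook on the stay; do not let it fall over towards shut, and leave the other things on the bench where they are.

Things in the scene. Friction and masses are not known exactly. Their poses are not given: they have to be found in the camera images.
- station: Grey pouring station screwed to the bench: base plate 200 (x) x 360 (y) mm, origin at the centre of its underside, on the bench top; z up. A steel pot hangs in a yoke (posts at x = +-76, y = -90, 190 high); under it and on to +y is an open steel box; a hinged sheet flap stands at the box's +y end. Pot and flap turn about level axes along station x. Other parts are under 105 mm high.
- pot_axis (a point): Centre of the pot, on its tilting axis: station x = 0, y = -90, z = 170 mm; turns with the pot. The pot is 90 mm tall, 90 wide at the mouth, 72 at the foot, wall 4, its axis half-way up.
- box_floor (a point): Centre of the inner floor of the open catch box, at station y = -20, 18 mm above the bench; axes as the station's. Inside it is 122 (x) x 206 (y) mm; its walls rise 72 mm above this point.
- pot (a joint): Tilt of the pot: 0 = upright, mouth up (a stop); it grows as the mouth tips towards station +y, over the box, to a stop at 2.4. Stiff hinge (0.15 N m): it stays where it is left. All the slugs have slid out by a tilt of about 2.3.
- pot_bar (a point): Middle of the pot handle's grip bar: round, 10 mm thick, along station x, between arms 80 mm apart; 40 mm free between bar and pot. Pot upright: 95 mm to station -y of the pot's axis and 55 mm above it (110 mm from the axis). It turns with the pot: up, over the top, down on the +y side. Pinched from above it can turn between the fingers, so the hand may keep pointing down.
- flap (a joint): Angle of the flap: 0 = shut, level over the box, free edge to station -y; 1.571 = straight up, its balance point (its weight is all in its plane); 2.2 = thrown open, leaning to +y on a stop, where it starts. Free hinge: let go, it falls to one side or the other. 0.18 to 0.35 kg.
- flap_bar (a point): Middle of the grip bar at the flap's free edge: round, 10 mm thick, along station x, between arms 80 mm apart, 165 mm from the hinge line and 45 mm clear of the sheet (aluminium, 118 wide, 5 thick). Pinched from above it can turn between the fingers. At the balance point it is straight above the hinge, 255 mm above the bench.
- flap_hinge (a point): Middle of the flap's hinge line: station x = 0, y = +90, z = 90 mm; turns with the flap.
- media0_mid (a point): Centre of ceramic slug 1 of 6: white round polishing media, 18 mm across, 16 mm tall, 12 g, at the start inside the pot.
- media1_mid (a point): Centre of ceramic slug 2 of 6: white round polishing media, 18 mm across, 16 mm tall, 12 g, at the start inside the pot.
- media2_mid (a point): Centre of ceramic slug 3 of 6: white round polishing media, 18 mm across, 16 mm tall, 12 g, at the start inside the pot.
- media3_mid (a point): Centre of ceramic slug 4 of 6: white round polishing media, 18 mm across, 16 mm tall, 12 g, at the start inside the pot.
- media4_mid (a point): Centre of ceramic slug 5 of 6: white round polishing media, 18 mm across, 16 mm tall, 12 g, at the start inside the pot.
- media5_mid (a point): Centre of ceramic slug 6 of 6: white round polishing media, 18 mm across, 16 mm tall, 12 g, at the start inside the pot.
- jar: Closed grey jar, 48 mm wide, 70 tall, beside the station; origin under its centre. Bystander.
- wax: Bar of polishing compound 100 x 38 x 30 mm, on the robot's side of the station; origin under its centre. Bystander.
- wheel: Spare buffing wheel lying flat, 90 mm across, 22 thick, beyond the pot end of the station; origin under its centre. Bystander.
- blade: Knife with a moulded handle, 255 mm long, lying at the left; origin under the joint of handle and blade. Bystander.
- hammer: Hammer lying at the left; origin under it. Bystander.
- tin: Aluminium can, 70 mm wide, 90 tall, at the right; origin under its centre. Bystander.

How it is judged:
By the outcome, as a careful person would: the job done as asked, in the order asked, and still so for the second after the job is handed in, while the arm keeps its last pose, push and grip.
It also fails if it takes over 58 s, if anything falls off the work surface, if the arm or the gripper's body presses on something with over 40 N, if the wrist force passes 120 N, or if a joint passes its speed limit or range.

## Robot

A 7-joint arm with a two-finger parallel gripper is mounted at the origin on the work surface. World frame = base frame: x ahead of the robot, y to its left, z up, the work surface at z = 0. Lengths are in m, angles in rad, forces in N, time in s.
With the tool pointing down it reaches from about 0.425 to 0.875 m from the base axis. Payload 4.7 kg.
Tool frame: the origin (TCP) lies between the finger pads; the fingertips stand 8 mm ahead of it and the grasp point (between the pads) lies 11 mm behind it; z points along the fingers, y is the direction in which the jaws open and shut (so a half turn about z gives the same grasp; the last joint's range is limited). The gripper opens to 87 mm and grips with 3 to 60 N. Pads are 19 mm wide; open, the fingers measure 117 mm over their backs; the gripper's body (75 mm by 190 mm) begins 51 mm behind the grasp point.
Start: joints at [-1.268, 0.321, -0.07, 1.45, 0.023, 1.371, -0.057], TCP at [0.185, 0.623, 0.231] pointing down, gripper open.
Joint ranges: [-2.86, 2.86], [-0.3, 2.09], [-1.38, 1.24], [0.06, 2.45], [-1.56, 4.7], [0.09, 2.05], [-2.69, 2.69]. Speed limits (rad/s): [2.57, 2.57, 3.14, 3.14, 3.14, 3.14, 3.14].

## Interface

Orientations are given as a rotation vector (axis times angle).
In Python, from bench import ctrl, optics, ticket gives the robot as it stands.
- The arm moves only by the tool play_rows, never from a script. Its argument "motion" is a list of rows, each a list of 5 numbers: the closure, from 0 (fully open) to 1 (shut), then the shift along the tool's x, y, z in cm, then the turn about the tool's z in rad. In form: [[jaw, tx, ty, tz, spin], ...]. A call has 1 to 20 rows; each row shifts and turns the commanded pose from where the row before left it, along the tool's axes as they then stand; what a row does not reach is not made up. A row lasts 1/8 s, in which the tool goes at most 62.5 mm and 10.7 degrees, less where a joint would pass 70% of its speed; a pose out of reach is approached as far as the arm can. A call is refused whole if a number of a shift passes 6.25 or a number of a turn 0.188, either way. A call with a gripper value outside its range is refused whole. The fingers move at their own pace and stop on an object; "force" is the grip in N (left out, the last holds). Time passes only in rows, so rows that do not move let the fingers close. It gives the time, the measured TCP pose, the force and the opening at its end, in the units of the state.
- ctrl.get_state(): the state, without advancing time (a new reading comes with each control period).
- optics.get_image(name): name is "side" or "top" or "wrist"; returns the picture (420x560x3 uint8, red, green, blue); there is no depth.
- optics.calibration(name): a dict with "K" (3x3 intrinsics, pixels), "pose" (4x4, takes a point from camera to world coordinates); the wrist camera has in their place "hand_eye" (4x4, takes a point from camera to tool coordinates, whose origin is the TCP and whose axes are the flange's). Camera axes: x right, y down, z forward; pixel columns grow to the right and rows downward; lengths in m; the calibration is good to about 2 mm. A picture is of the moment at which its call begins: read the wrist's pose just before it. calibration takes no time and is no camera call.
- ticket.close_job(): hands the job in, once; it reports no verdict.
The state is a dict: "time": time; "joint_positions": joint angles; "qd": joint speeds; "joint_torque": joint torques, N m; "position": TCP position; "tool_rot": TCP orientation; "ft_force": force on the tool from outside, world axes, zero at the start; "torque": the same for the moment, N m; "grip_width": opening from 0.0 (shut) to 1.0 (fully open).
Only numpy, scipy, OpenCV 4.12 (cv2) and the standard library are available. Lean on these libraries where they do the work, as an engineer would, in place of code of your own. Each camera call takes 0.05 s, during which the arm holds its last target.

## Working session

There is one attempt and no reset: what is moved stays moved. The work goes in short steps, Python scripts to look and compute and a tool call to move; the robot and the scene stay as the last step left them, time stands still between calls to the robot, and variables do not carry over. Pictures are saved under pics/ and viewed, and the job is handed in when it is done.

Besides the shell and the picture viewer there is one more tool, called after "Emit:" as name(argument=value, ...), one argument or row to a line, values as JSON. play_rows: Moves the arm, as the interface text tells. Its arguments: {"type":"object","properties":{"motion":{"type":"array"},"force":{"type":"number"}},"required":["motion"]}

```bash
mkdir -p pics; ls; python3 - <<'E'
from bench import ctrl, optics, ticket
import cv2
s=ctrl.get_state(); print({k:s[k] for k in ('time','position','tool_rot','ft_force','grip_width')})
for n in ("side","top","wrist"):
    cv2.imwrite(f"pics/{n}0.png",cv2.cvtColor(optics.get_image(n),cv2.COLOR_RGB2BGR))
    c=optics.calibration(n); print(n,{k:(v.tolist() if hasattr(v,'tolist') else v) for k,v in c.items()})
E
```

```text
pics
{'time': 0.0, 'position': array([0.18505179, 0.62255242, 0.22950237]), 'tool_rot': array([-4.52102352e-01, -3.10874320e+00,  2.92692347e-03]), 'ft_force': array([-0.75958943,  0.05561382, -0.12036059]), 'grip_width': 1.0023845546182535}
side {'K': [[468.7281205262655, 0.0, 294.7719688525653], [0.0, 468.7281205262655, 200.3019263143306], [0.0, 0.0, 1.0]], 'pose': [[0.9914043188071329, -0.06222684071395469, 0.1150882137550364, 0.38572114479182784], [-0.13074063637329414, -0.504379511461771, 0.8535269148763216, -1.239309954487486], [0.004935853651691113, -0.8612369759319125, -0.5081796027354736, 0.9021987366588222], [0.0, 0.0, 0.0, 1.0]]}
top {'K': [[418.88437027449305, 0.0, 277.8362925513545], [0.0, 418.88437027449305, 207.97425209123074], [0.0, 0.0, 1.0]], 'pose': [[-0.017570012614988625, -0.9937590646287348, 0.11015541804619343, 0.40714522358191174], [-0.9997646592407863, 0.01605950105483247, -0.014584874323224013, 0.025798411865589337], [0.012724810012866376, -0.11038575041232603, -0.9938073582521133, 1.3209677329492182], [0.0, 0.0, 0.0, 1.0]]}
wrist {'K': [[333.8842366610343, 0.0, 285.24066071383714], [0.0, 333.8842366610343, 213.98977325486612], [0.0, 0.0, 1.0]], 'hand_eye': [[-1.6207399156826748e-05, -0.957690959140303, -0.2877985867203751, 0.07911966895954341], [0.9999997154310509, -0.00023259033909689403, 0.0007176625595887134, 6.446468290477458e-05], [-0.0007542381159085001, -0.2877984931903903, 0.9576906903808782, -0.15370760872559933], [0.0, 0.0, 0.0, 1.0]]}
```

View pics/side0.png

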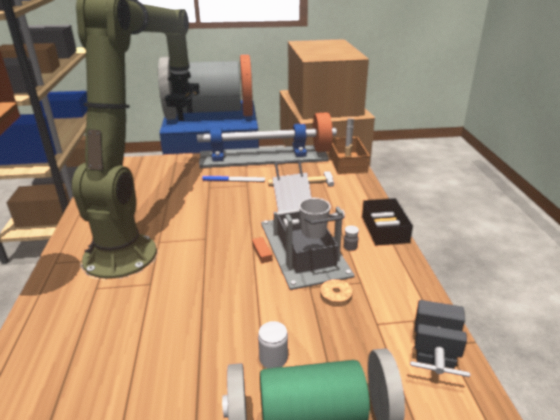

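View pics/top0.png

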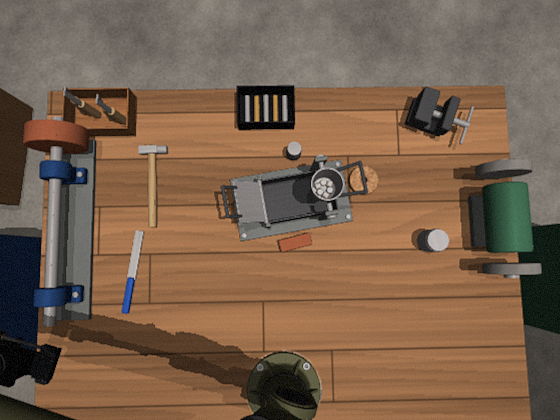

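The top view shows the station with its pot end at right (pot ~(327,184)) and the flap thrown open at left (bar ~(225,203)). I'll zoom in for features.

```bash
python3 - <<'E'
import cv2
t=cv2.imread("pics/top0.png"); cv2.imwrite("pics/top0z.png",cv2.resize(t[135:255,205:395],None,fx=4.2,fy=4.2,interpolation=cv2.INTER_CUBIC))
t=cv2.imread("pics/side0.png"); cv2.imwrite("pics/side0z.png",cv2.resize(t[165:315,240:400],None,fx=4,fy=4,interpolation=cv2.INTER_CUBIC))
E
```

```text
(no output)
```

View pics/top0z.png

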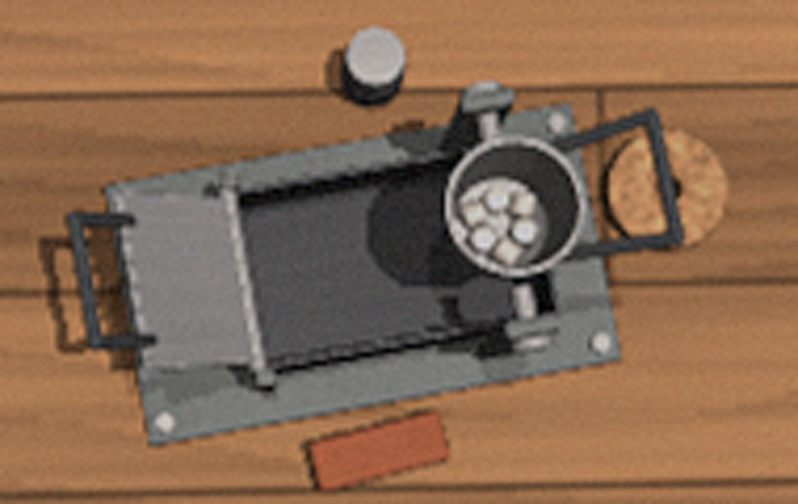

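View pics/side0z.png

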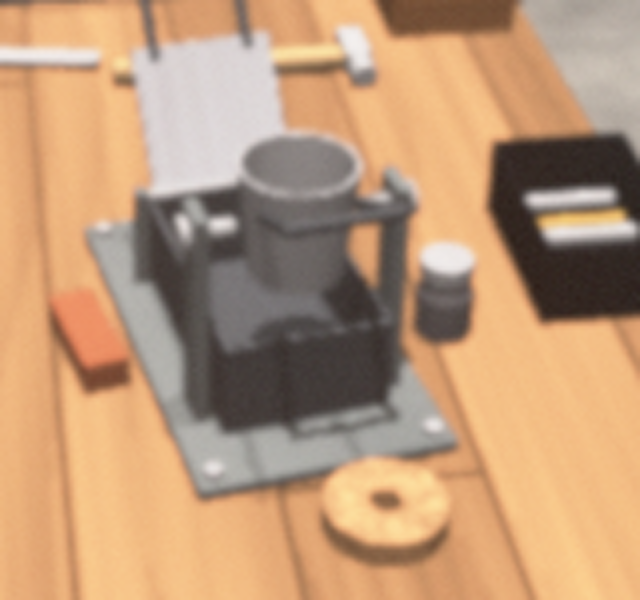

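```bash
cat > h.py <<'E'
import numpy as np
from bench import ctrl, optics
def ray(cam,uv,z):
    c=optics.calibration(cam);K=np.array(c['K']);P=np.array(c['pose'])
    d=P[:3,:3]@np.linalg.solve(K,[uv[0],uv[1],1.0]);o=P[:3,3]
    return o+d*(z-o[2])/d[2]
def proj(cam,p):
    c=optics.calibration(cam);K=np.array(c['K']);P=np.array(c['pose'])
    q=K@(P[:3,:3].T@(np.array(p)-P[:3,3]));return q[:2]/q[2]
E
python3 - <<'E'
from h import *
Z=lambda a,b:(205+(a+.5)/4.2-.5,135+(b+.5)/4.2-.5)
f=lambda a,b,z:ray('top',Z(a,b),z)
pa,pb=f(652,112,.225),f(674,243,.225)
fa,fb=f(73,216,.2234),f(97,346,.2234)
print('pot bar',pa,pb,(pa+pb)/2,np.linalg.norm(pa-pb))
print('flap bar',fa,fb,(fa+fb)/2,np.linalg.norm(fa-fb))
d=(fa+fb)/2-(pa+pb)/2; print('dist',np.linalg.norm(d),'yaw from bars',np.arctan2(-d[0],d[1]))
C=[f(*c,.008) for c in((107,186),(568,105),(619,357),(152,443))]
print('plate centre',sum(C)/4,[np.linalg.norm(C[i]-C[(i+1)%4]) for i in range(4)])
e=(C[0]+C[3]-C[1]-C[2]);print('yaw',np.arctan2(-e[0],e[1]))
p1,p2=f(488,95,.19),f(532,332,.19);print('posts',np.linalg.norm(p1-p2),(p1+p2)/2)
e=p1-p2;print(np.arctan2(e[1],e[0]))
pot=f(515,206,.215);print('pot',pot)
E
```

```text
pot bar [ 0.65060454 -0.21168064  0.225     ] [ 0.56621306 -0.22229486  0.225     ] [ 0.6084088  -0.21698775  0.225     ] 0.08505635330767929
flap bar [0.5895873  0.15647931 0.2234    ] [0.50708293 0.1417356  0.2234    ] [0.54833511 0.14910745 0.2234    ] 0.08381138315793672
dist 0.3709947523472502 yaw from bars 0.16264361042085612
plate centre [ 0.57967804 -0.03522119  0.008     ] [np.float64(0.3557789500969446), np.float64(0.1958018363791451), np.float64(0.3553204249697024), np.float64(0.1970256437474676)]
yaw 0.16332596374390757
posts 0.15855904548904204 [ 0.59296477 -0.12375633  0.19      ]
0.15182890761553336
pot [ 0.59308139 -0.12387631  0.215     ]
```

Emit:
play_rows(
  motion=[
    [0.3,0,0,-4,-0.15],
    [0.6,0,0,-4,-0.15],
    [0.6,0,0,-4,-0.15],
    [0.6,-3.5,-4.5,0,0],
    [0.6,-3.5,-4.5,0,0],
    [0.6,-3.5,-4.5,0,0],
    [0.6,-3.5,-4.5,0,0],
    [0.6,-3.5,-4.5,0,0],
    [0.6,-3.5,-4.5,0,0],
    [0.6,-3.5,-4.5,0,0],
    [0.6,-3.5,-4.5,0,0],
    [0.6,0,-5,0,0],
    [0.6,0,-5,0,0],
    [0.6,0,-5,0,0],
    [0.6,0,-5,0,0],
    [0.6,0,-5,0,0],
    [0.6,0,-5,0,0],
    [0.6,0,-5,0,0],
    [0.6,0,-5,0,0],
    [0.6,0,-5,0,0],
  ],
  force=20,
)

```text
time: 2.65
position: [0.5915, -0.1329, 0.3504]
tool_rot: [0.254, -3.131, -0.001]
ft_force: [1.1, 0.8, 0.6]
grip_width: 0.401
```

```bash
cat >> h.py <<'E'
import cv2
from scipy.spatial.transform import Rotation as Ro
def wpose(s):
    H=np.array(optics.calibration('wrist')['hand_eye']);T=np.eye(4);T[:3,:3]=Ro.from_rotvec(s['tool_rot']).as_matrix();T[:3,3]=s['position'];return T@H
def wray(s,uv,z):
    K=np.array(optics.calibration('wrist')['K']);P=wpose(s)
    d=P[:3,:3]@np.linalg.solve(K,[uv[0],uv[1],1.0]);o=P[:3,3];return o+d*(z-o[2])/d[2]
def wproj(s,p):
    K=np.array(optics.calibration('wrist')['K']);P=wpose(s);q=K@(P[:3,:3].T@(np.array(p)-P[:3,3]));return q[:2]/q[2]
yaw=.162;O=np.array([.578,-.035,0]);sx=np.array([np.cos(yaw),np.sin(yaw),0]);sy=np.array([-np.sin(yaw),np.cos(yaw),0])
def st(x,y,z): return O+sx*x+sy*y+np.array([0,0,z])
def inst(p): d=np.array(p)-O; return np.array([d@sx,d@sy,d[2]])
def snap(n,name):
    s=ctrl.get_state();im=optics.get_image(n);cv2.imwrite(f'pics/{name}.png',cv2.cvtColor(im,cv2.COLOR_RGB2BGR));return s,im
E
python3 - <<'E'
from h import *
s,im=snap('wrist','w1'); print(inst(s['position']),wproj(s,st(0,-.185,.225)))
E
```

```text
[-0.0024516  -0.09877102  0.35037   ] [185.88201054 211.40713712]
```

View pics/w1.png

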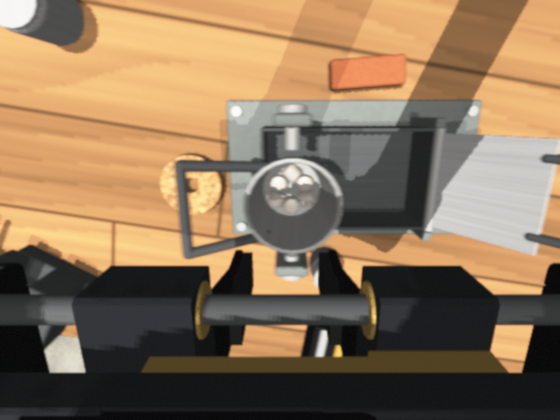

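The wrist view puts the bar's middle at (185,209), and I predicted (186,211), so the measurement holds. Descending onto the pot bar and pinching.

Emit:
play_rows(
  motion=[
    [0.6,-0.2,-4.3,0,0],
    [0.6,0,-4.3,0,0],
    [0.6,0,0,4,0],
    [0.6,0,0,4,0],
    [0.6,0,0,3,0],
    [0.6,0,0,1.4,0],
    [0.6,0,0,1,0],
    [0.6,0,0,0,0],
    [1,0,0,0,0],
    [1,0,0,0,0],
    [1,0,0,0,0],
    [1,0,0,0,0],
  ],
  force=20,
)

```text
time: 4.2
position: [0.6078, -0.2178, 0.2174]
tool_rot: [-0.251, 3.129, -0.004]
ft_force: [1.7, -3.9, 0.7]
grip_width: 0.107
```

```bash
python3 - <<'E'
from h import *
s,im=snap('wrist','w2'); print(s['time'],inst(s['position']),s['grip_width'],s['ft_force'])
s,im=snap('side','s2'); cv2.imwrite('pics/s2z.png',cv2.resize(cv2.imread('pics/s2.png')[120:315,220:400],None,fx=3,fy=3))
E
```

```text
4.2 [-5.26832405e-05 -1.85257368e-01  2.17427697e-01] 0.10685130936279784 [ 1.66519384 -3.92507994  0.70311362]
```

View pics/s2z.png

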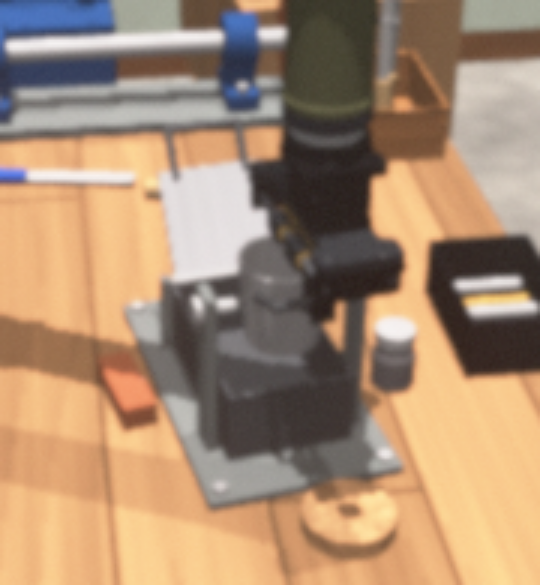

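View pics/w2.png

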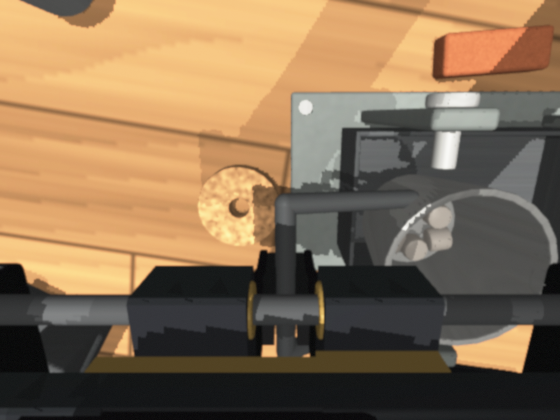

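```bash
python3 - <<'E'
import numpy as np
th=np.r_[np.arange(0,1.21,.1),np.arange(1.25,2.36,.05)]
ph=np.arctan2(55,-95)-th; r=10.98
p=np.round(np.c_[r*np.cos(ph),-r*np.sin(ph)],2)
for t,d in zip(th[1:],np.diff(p,axis=0)): print(round(t,2),[1,0,round(d[0],2),round(d[1],2),0])
E
```

```text
0.1 [1, 0, np.float64(0.59), np.float64(-0.92), 0]
0.2 [1, 0, np.float64(0.69), np.float64(-0.86), 0]
0.3 [1, 0, np.float64(0.77), np.float64(-0.78), 0]
0.4 [1, 0, np.float64(0.84), np.float64(-0.71), 0]
0.5 [1, 0, np.float64(0.91), np.float64(-0.61), 0]
0.6 [1, 0, np.float64(0.96), np.float64(-0.53), 0]
0.7 [1, 0, np.float64(1.02), np.float64(-0.42), 0]
0.8 [1, 0, np.float64(1.05), np.float64(-0.32), 0]
0.9 [1, 0, np.float64(1.07), np.float64(-0.21), 0]
1.0 [1, 0, np.float64(1.1), np.float64(-0.11), 0]
1.1 [1, 0, np.float64(1.09), np.float64(0.01), 0]
1.2 [1, 0, np.float64(1.09), np.float64(0.11), 0]
1.25 [1, 0, np.float64(0.54), np.float64(0.1), 0]
1.3 [1, 0, np.float64(0.54), np.float64(0.12), 0]
1.35 [1, 0, np.float64(0.53), np.float64(0.15), 0]
1.4 [1, 0, np.float64(0.52), np.float64(0.18), 0]
1.45 [1, 0, np.float64(0.51), np.float64(0.2), 0]
1.5 [1, 0, np.float64(0.5), np.float64(0.23), 0]
1.55 [1, 0, np.float64(0.48), np.float64(0.26), 0]
1.6 [1, 0, np.float64(0.48), np.float64(0.27), 0]
1.65 [1, 0, np.float64(0.46), np.float64(0.3), 0]
1.7 [1, 0, np.float64(0.44), np.float64(0.33), 0]
1.75 [1, 0, np.float64(0.43), np.float64(0.34), 0]
1.8 [1, 0, np.float64(0.41), np.float64(0.37), 0]
1.85 [1, 0, np.float64(0.39), np.float64(0.38), 0]
1.9 [1, 0, np.float64(0.37), np.float64(0.41), 0]
1.95 [1, 0, np.float64(0.35), np.float64(0.42), 0]
2.0 [1, 0, np.float64(0.33), np.float64(0.44), 0]
2.05 [1, 0, np.float64(0.3), np.float64(0.45), 0]
2.1 [1, 0, np.float64(0.29), np.float64(0.47), 0]
2.15 [1, 0, np.float64(0.26), np.float64(0.49), 0]
2.2 [1, 0, np.float64(0.23), np.float64(0.49), 0]
2.25 [1, 0, np.float64(0.21), np.float64(0.51), 0]
2.3 [1, 0, np.float64(0.18), np.float64(0.52), 0]
2.35 [1, 0, np.float64(0.16), np.float64(0.53), 0]
```

Emit:
play_rows(
  motion=[
    [1,0,0.59,-0.92,0],
    [1,0,0.69,-0.86,0],
    [1,0,0.77,-0.78,0],
    [1,0,0.84,-0.71,0],
    [1,0,0.91,-0.61,0],
    [1,0,0.96,-0.53,0],
  ],
  force=20,
)

```text
time: 5.05
position: [0.6004, -0.1724, 0.2629]
tool_rot: [-0.248, 3.128, -0.008]
ft_force: [1.0, -7.1, 5.7]
grip_width: 0.106
```

Emit:
play_rows(
  motion=[
    [1,0,1.02,-0.42,0],
    [1,0,1.05,-0.32,0],
    [1,0,1.07,-0.21,0],
    [1,0,1.1,-0.11,0],
    [1,0,1.09,0.01,0],
    [1,0,1.09,0.11,0],
    [1,0,0.54,0.1,0],
    [1,0,0.54,0.12,0],
    [1,0,0.53,0.15,0],
    [1,0,0.52,0.18,0],
    [1,0,0.51,0.2,0],
    [1,0,0.5,0.23,0],
    [1,0,0,0,0],
  ],
)

```text
time: 6.68
position: [0.5842, -0.0734, 0.2597]
tool_rot: [0.255, -3.131, -0.002]
ft_force: [1.7, -0.6, 0.1]
grip_width: 0.105
```

```bash
python3 - <<'E'
from h import *
s,im=snap('side','s3'); cv2.imwrite('pics/s3z.png',cv2.resize(cv2.imread('pics/s3.png')[120:315,220:400],None,fx=3,fy=3))
print(s['time'],inst(s['position']),s['grip_width'],s['ft_force'],1.5)
E
```

```text
6.675 [-9.80789970e-05 -3.89183127e-02  2.59676768e-01] 0.1050018496338254 [ 1.69685304 -0.63448602  0.10695058] 1.5
```

View pics/s3z.png

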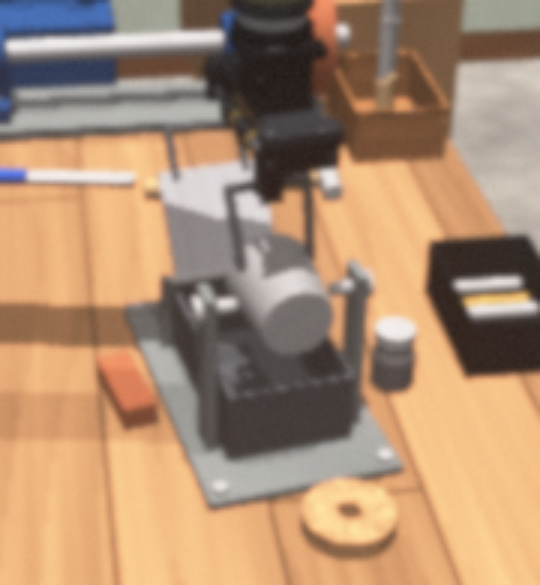

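The pot sits on its side at a tilt of about 1.5, still held by its handle, with low forces. Continuing slowly.

Emit:
play_rows(
  motion=[
    [1,0,0.48,0.26,0],
    [1,0,0.48,0.27,0],
    [1,0,0.46,0.3,0],
    [1,0,0.44,0.33,0],
    [1,0,0.43,0.34,0],
    [1,0,0.41,0.37,0],
    [1,0,0.39,0.38,0],
    [1,0,0.37,0.41,0],
    [1,0,0.35,0.42,0],
    [1,0,0.33,0.44,0],
    [1,0,0.3,0.45,0],
    [1,0,0.29,0.47,0],
    [1,0,0.26,0.49,0],
    [1,0,0.23,0.49,0],
    [1,0,0.21,0.51,0],
    [1,0,0.18,0.52,0],
    [1,0,0.14,0.4,0],
    [1,0,0,0,0],
    [1,0,0,0,0],
  ],
)

```text
time: 9.1
position: [0.5752, -0.0186, 0.191]
tool_rot: [0.252, -3.131, 0.002]
ft_force: [5.0, -4.7, -1.4]
grip_width: 0.103
```

```bash
python3 - <<'E'
from h import *
s,im=snap('side','s4'); cv2.imwrite('pics/s4z.png',cv2.resize(cv2.imread('pics/s4.png')[120:315,220:400],None,fx=3,fy=3))
p=inst(s['position'])
print(s['time'],p,s['grip_width'],s['ft_force'],'tilt',np.arctan2(55,-95)-np.arctan2(p[2]+.008-.17,p[1]+.09))
snap('wrist','w4'); snap('top','t4'); cv2.imwrite('pics/t4z.png',cv2.resize(cv2.imread('pics/t4.png')[135:255,205:395],None,fx=4,fy=4))
E
```

```text
9.1 [-1.54301366e-04  1.65928469e-02  1.90990339e-01] 0.10301524494065203 [ 5.02350709 -4.74956187 -1.44076575] tilt 2.351247344016377
```

View pics/s4z.png

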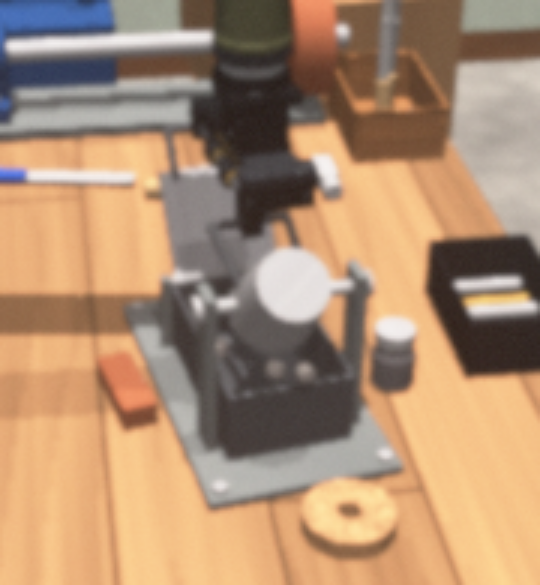

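View pics/w4.png

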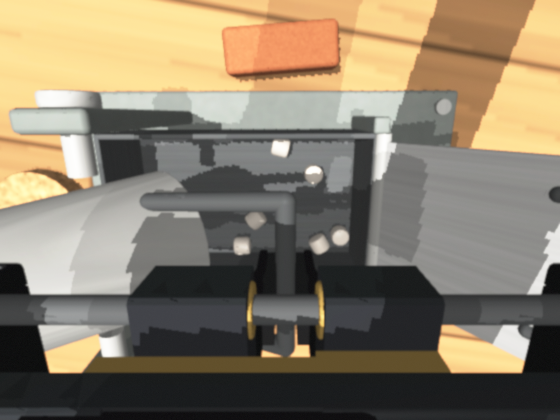

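View pics/t4z.png

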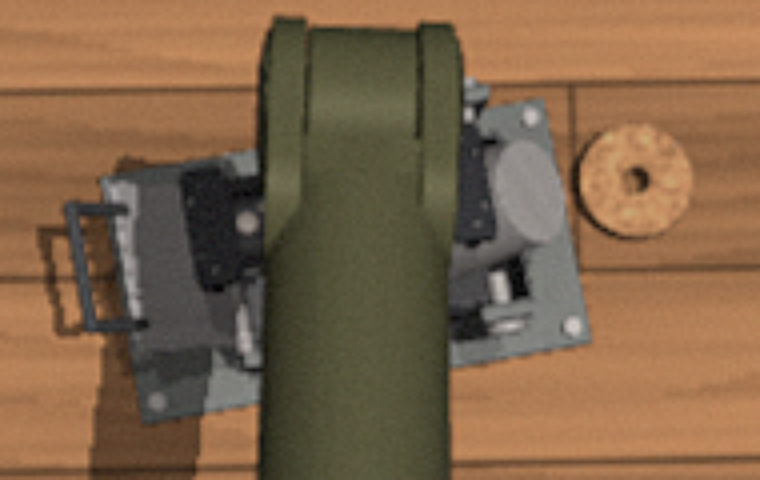

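Six slugs lie in the box in the wrist view ((281,147), (314,175), (255,220), (241,245), (319,243), (340,237)), and the tilt is 2.35. Now swinging the pot back.

```bash
python3 - <<'E'
import numpy as np
th=np.r_[2.34,np.arange(2.2,.01,-.1),0,-.04]
ph=np.arctan2(55,-95)-th; r=10.98
p=np.round(np.c_[r*np.cos(ph),-r*np.sin(ph)],2)
print([[1,0,float(round(a,2)),float(round(b,2)),0] for a,b in np.diff(p,axis=0)])
E
```

```text
[[1, 0, -0.52, -1.45, 0], [1, 0, -0.49, -0.98, 0], [1, 0, -0.59, -0.92, 0], [1, 0, -0.68, -0.86, 0], [1, 0, -0.76, -0.79, 0], [1, 0, -0.84, -0.71, 0], [1, 0, -0.9, -0.63, 0], [1, 0, -0.96, -0.53, 0], [1, 0, -1.01, -0.43, 0], [1, 0, -1.05, -0.33, 0], [1, 0, -1.08, -0.22, 0], [1, 0, -1.09, -0.11, 0], [1, 0, -1.09, -0.01, 0], [1, 0, -1.1, 0.11, 0], [1, 0, -1.07, 0.21, 0], [1, 0, -1.05, 0.32, 0], [1, 0, -1.02, 0.42, 0], [1, 0, -0.96, 0.53, 0], [1, 0, -0.91, 0.61, 0], [1, 0, -0.84, 0.71, 0], [1, 0, -0.77, 0.78, 0], [1, 0, -0.69, 0.86, 0], [1, 0, -0.59, 0.92, 0], [1, 0, -0.21, 0.38, 0]]
```

Emit:
play_rows(
  motion=[
    [1,0,-0.52,-1.45,0],
    [1,0,-0.49,-0.98,0],
    [1,0,-0.59,-0.92,0],
    [1,0,-0.68,-0.86,0],
    [1,0,-0.76,-0.79,0],
    [1,0,-0.84,-0.71,0],
    [1,0,-0.9,-0.63,0],
    [1,0,-0.96,-0.53,0],
    [1,0,-1.01,-0.43,0],
    [1,0,-1.05,-0.33,0],
    [1,0,-1.08,-0.22,0],
    [1,0,-1.09,-0.11,0],
    [1,0,-1.09,-0.01,0],
    [1,0,-1.1,0.11,0],
    [1,0,-1.07,0.21,0],
    [1,0,-1.05,0.32,0],
    [1,0,-1.02,0.42,0],
  ],
)

```text
time: 11.38
position: [0.6001, -0.1701, 0.2634]
tool_rot: [-0.252, 3.129, -0.001]
ft_force: [1.5, -0.6, 5.3]
grip_width: 0.104
```

Emit:
play_rows(
  motion=[
    [1,0,-0.96,0.53,0],
    [1,0,-0.91,0.61,0],
    [1,0,-0.84,0.71,0],
    [1,0,-0.77,0.78,0],
    [1,0,-0.69,0.86,0],
    [1,0,-0.59,0.92,0],
    [1,0,-0.1,0.2,0],
    [1,0,0,0,0],
    [1,0,0,0,0],
  ],
)

```text
time: 12.5
position: [0.6079, -0.218, 0.2158]
tool_rot: [-0.252, 3.13, -0.002]
ft_force: [1.8, -2.7, 7.3]
grip_width: 0.104
```

```bash
python3 - <<'E'
from h import *
s=ctrl.get_state()
p=inst(s['position'])
print(s['time'],p,s['grip_width'],s['ft_force'],'tilt',np.arctan2(55,-95)-np.arctan2(p[2]+.008-.17,p[1]+.09))
E
```

```text
12.5 [-2.78655669e-05 -1.85401593e-01  2.15777491e-01] 0.10404995770836753 [ 1.79453623 -2.71562054  7.34265199] tilt -0.011498282617431244
```

Emit:
play_rows(
  motion=[
    [1,0,-0.15,0.2,0],
    [1,0,0,0,0],
    [1,0,0,0,0],
  ],
)

```text
time: 12.88
position: [0.6079, -0.218, 0.2157]
tool_rot: [-0.254, 3.129, 0.002]
ft_force: [-2.2, 1.3, 16.3]
grip_width: 0.104
```

Emit:
play_rows(
  motion=[
    [0.85,0,0,0,0],
    [0.7,0,0,0,0],
    [0.6,0,0,0,0],
    [0.6,0,0,-0.5,0],
    [0.6,0,0,-2,0],
    [0.6,0,0,-4,0],
    [0.6,0,0,-5,0],
    [0.6,0,0,-2.5,0],
    [0.6,0,4,0,0],
    [0.6,0,6,0,0],
    [0.6,0,6,0,0],
    [0.6,0,6,0,0],
    [0.6,0,6,0,0],
  ],
)

```text
time: 14.5
position: [0.5624, 0.0596, 0.3548]
tool_rot: [-0.252, 3.129, 0.001]
ft_force: [1.4, 0.1, -0.8]
grip_width: 0.399
```

```bash
python3 - <<'E'
from h import *
s,im=snap('top','t5');cv2.imwrite('pics/t5z.png',cv2.resize(cv2.imread('pics/t5.png')[135:255,205:395],None,fx=4.2,fy=4.2,interpolation=cv2.INTER_CUBIC))
print(inst(s['position']),s['time'])
s,im=snap('side','s5'); cv2.imwrite('pics/s5z.png',cv2.resize(cv2.imread('pics/s5.png')[120:315,220:400],None,fx=3,fy=3))
s,im=snap('wrist','w5');y=.09-.165*np.cos(2.2); print(wproj(s,st(0,y,.2234)),wproj(s,st(0,-.185,.225)))
E
```

```text
[-1.25797164e-04  9.58418607e-02  3.54802317e-01] 14.5
[378.30095858 207.39812118] [-47.03054116 203.39982579]
```

View pics/t5z.png

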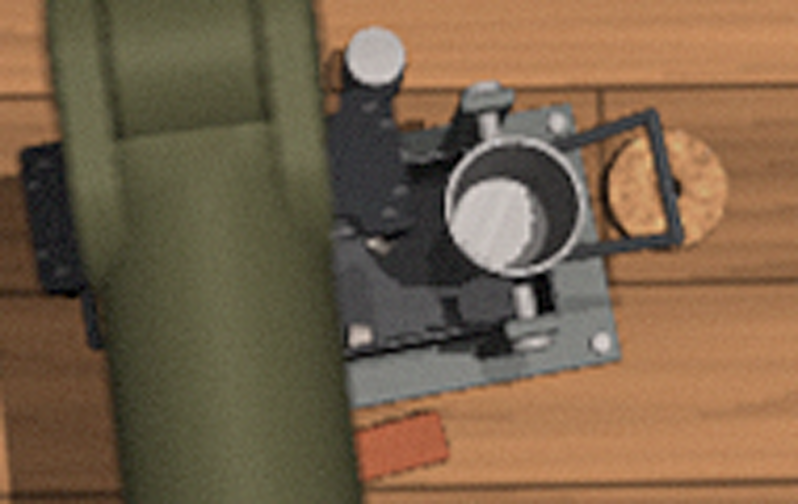

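View pics/s5z.png

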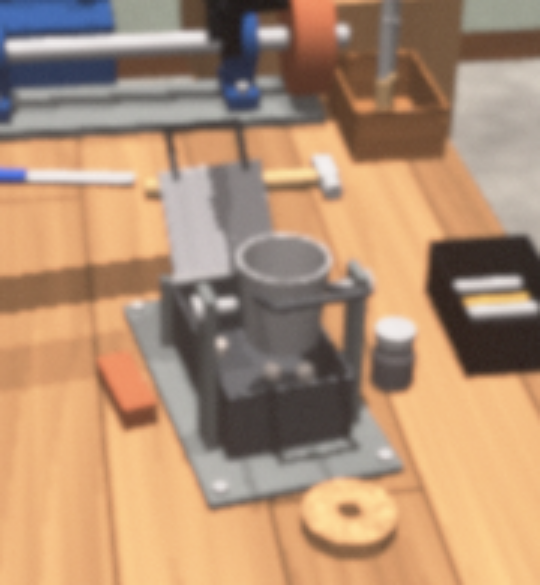

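View pics/w5.png

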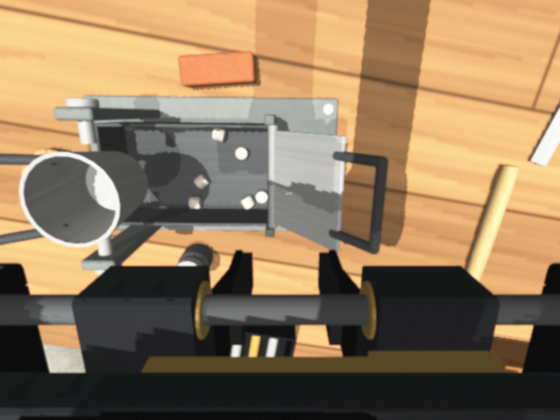

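The pot is empty and matches its start image (bar (652,112)–(674,243) in the zoomed top view). All six slugs are in the box. The flap bar's middle is at (378,205), predicted (378,207). Going for the flap bar.

Emit:
play_rows(
  motion=[
    [0.6,0,4.6,0,0],
    [0.6,0,4.5,0,0],
    [0.6,0,0,4,0],
    [0.6,0,0,4,0],
    [0.6,0,0,3,0],
    [0.6,0,0,2,0],
    [0.6,0,0,0.9,0],
    [0.6,0,0,0,0],
    [0.6,0,0,0,0],
  ],
  force=20,
)

```text
time: 15.78
position: [0.549, 0.1476, 0.2152]
tool_rot: [-0.252, 3.129, 0.001]
ft_force: [-0.9, 0.6, 0.7]
grip_width: 0.399
```

```bash
python3 - <<'E'
from h import *
s,im=snap('wrist','w6');y=.09-.165*np.cos(2.2);print(inst(s['position']),y,s['ft_force'],wproj(s,st(0,y,.2234)))
E
```

```text
[0.00084039 0.18491144 0.21517959] 0.18710268434713206 [-0.86883396  0.62794301  0.68590222] [289.52909758 282.14049668]
```

View pics/w6.png

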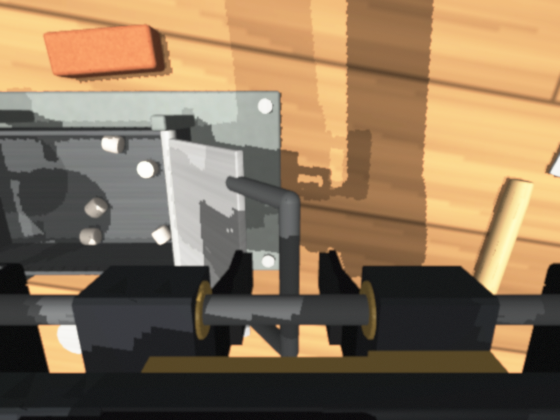

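The bar runs down at column 290, between the fingers, about 2 mm to +y of centre. Correcting and pinching.

Emit:
play_rows(
  motion=[
    [0.6,0.1,0.2,0,0],
    [0.8,0,0,0,0],
    [1,0,0,0,0],
    [1,0,0,0,0],
    [1,0,0,0,0],
    [1,0,0,0,0],
  ],
  force=20,
)

```text
time: 16.58
position: [0.5469, 0.1491, 0.2138]
tool_rot: [0.252, -3.131, 0.001]
ft_force: [-0.1, -1.3, -0.4]
grip_width: 0.103
```

```bash
python3 - <<'E'
from h import *
s=ctrl.get_state();print(inst(s['position']),s['ft_force'],s['grip_width'])
al=np.linspace(2.2,np.pi/2,15)
p=np.round(np.c_[-16.5*np.cos(al),-16.5*np.sin(al)],2)
print([[1,0,float(round(a,2)),float(round(b,2)),0] for a,b in np.diff(p,axis=0)])
E
```

```text
[-0.00097976  0.18673118  0.21375518] [-0.13144396 -1.33472089 -0.44962366] 0.1028720756906162
[[1, 0, -0.61, -0.42, 0], [1, 0, -0.63, -0.4, 0], [1, 0, -0.64, -0.36, 0], [1, 0, -0.66, -0.34, 0], [1, 0, -0.68, -0.31, 0], [1, 0, -0.68, -0.27, 0], [1, 0, -0.7, -0.25, 0], [1, 0, -0.71, -0.21, 0], [1, 0, -0.72, -0.19, 0], [1, 0, -0.73, -0.14, 0], [1, 0, -0.73, -0.12, 0], [1, 0, -0.74, -0.08, 0], [1, 0, -0.74, -0.05, 0], [1, 0, -0.74, -0.02, 0]]
```

Pinched, with the opening at 9 mm as expected for a 10 mm bar. Swinging up, the last part slowly.

Emit:
play_rows(
  motion=[
    [1,0,-0.61,-0.42,0],
    [1,0,-0.63,-0.4,0],
    [1,0,-0.64,-0.36,0],
    [1,0,-0.66,-0.34,0],
    [1,0,-0.68,-0.31,0],
    [1,0,-0.68,-0.27,0],
    [1,0,-0.7,-0.25,0],
    [1,0,-0.71,-0.21,0],
    [1,0,-0.72,-0.19,0],
    [1,0,-0.73,-0.14,0],
    [1,0,-0.6,-0.1,0],
    [1,0,-0.4,-0.05,0],
    [1,0,-0.2,-0.02,0],
    [1,0,0,0,0],
    [1,0,0,0,0],
  ],
  force=25,
)

```text
time: 18.45
position: [0.5597, 0.0712, 0.2444]
tool_rot: [-0.253, 3.131, 0.0]
ft_force: [-0.4, 0.9, 5.0]
grip_width: 0.103
```

```bash
python3 - <<'E'
from h import *
s,im=snap('side','s7'); cv2.imwrite('pics/s7z.png',cv2.resize(cv2.imread('pics/s7.png')[100:295,220:400],None,fx=3,fy=3))
p=inst(s['position']);print(s['time'],p,s['ft_force'],s['grip_width'])
E
```

```text
18.45 [-0.00092462  0.10779087  0.24443349] [-0.39694709  0.91513879  4.9990792 ] 0.10272721662110906
```

View pics/s7z.png

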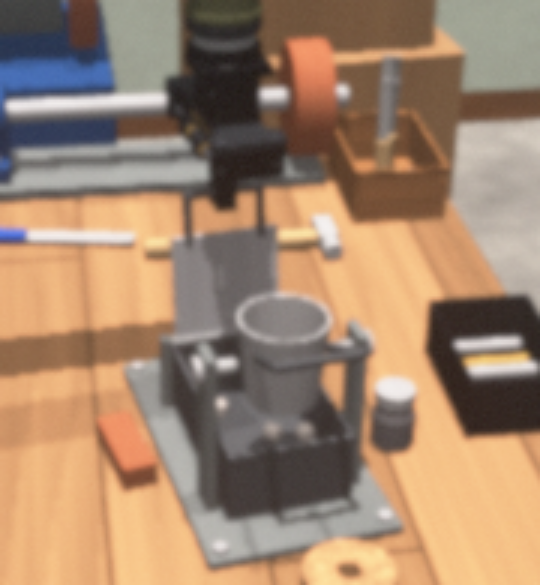

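Emit:
play_rows(
  motion=[
    [1,0,-0.4,-0.05,0],
    [1,0,-0.4,-0.03,0],
    [1,0,-0.4,-0.02,0],
    [1,0,-0.3,0,0],
    [1,0,-0.2,0,0],
    [1,0,-0.1,0,0],
    [1,0,0,0,0],
    [1,0,0,0,0],
    [1,0,0,0,0],
  ],
  force=25,
)

```text
time: 19.62
position: [0.5625, 0.0534, 0.2452]
tool_rot: [0.253, -3.131, 0.0]
ft_force: [2.1, 1.3, -0.2]
grip_width: 0.098
```

```bash
python3 - <<'E'
from h import *
s,im=snap('side','s8'); cv2.imwrite('pics/s8z.png',cv2.resize(cv2.imread('pics/s8.png')[150:250,255:335],None,fx=6,fy=6,interpolation=cv2.INTER_CUBIC))
p=inst(s['position']);print(s['time'],p,s['ft_force'],s['grip_width'],s['tool_rot'])
g=lambda q:(proj('side',q)-[255,150]+.5)*6-.5
for n,x in(('arm',.04),('arm',-.04)):
  for a in (1.52,1.571,1.62): print(x,a,[g(st(x,.09-r*np.cos(a),.09+r*np.sin(a))).round(0) for r in(.12,.165)])
for x in(.059,-.059): print(x,[g(st(x,.09-.12*np.cos(a),.09+.12*np.sin(a))).round(0) for a in (1.52,1.571,1.62)])
snap('wrist','w8')
E
```

```text
19.625 [-0.00104137  0.08971583  0.24515005] [ 2.10645073  1.25904454 -0.19297762] 0.09849188081657276 [ 2.53208468e-01 -3.13133300e+00  1.51188866e-05]
0.04 1.52 [array([324., 172.]), array([327.,  97.])]
0.04 1.571 [array([321., 166.]), array([322.,  90.])]
0.04 1.62 [array([317., 162.]), array([318.,  84.])]
-0.04 1.52 [array([178., 192.]), array([179., 116.])]
-0.04 1.571 [array([175., 186.]), array([174., 109.])]
-0.04 1.62 [array([172., 182.]), array([170., 103.])]
0.059 [array([358., 167.]), array([355., 162.]), array([351., 157.])]
-0.059 [array([143., 197.]), array([140., 191.]), array([137., 186.])]
```

View pics/s8z.png

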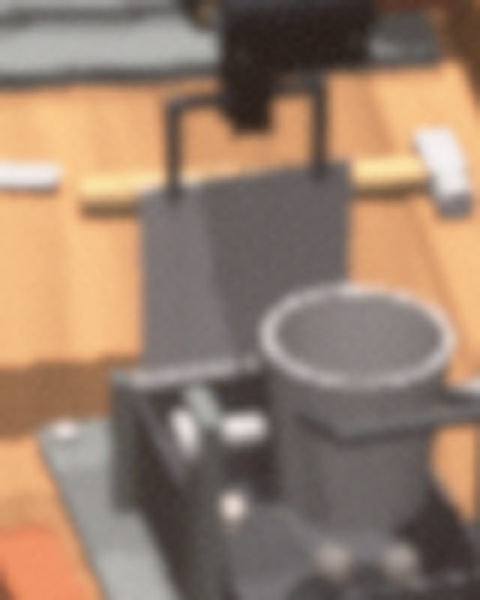

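View pics/w8.png

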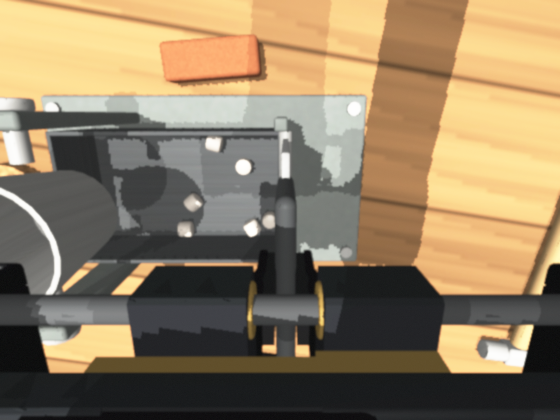

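```bash
python3 - <<'E'
from h import *
cv2.imwrite('pics/w8z.png',cv2.resize(cv2.imread('pics/w8.png')[100:260,230:340],None,fx=5,fy=3.7,interpolation=cv2.INTER_CUBIC)[:590])
s=ctrl.get_state()
for x in(-.061,-.07):print(wproj(s,st(x,.09,.09)),wproj(s,st(-.04,.09,.255)))
# plate edges: y=+.18 and -.18 at robot side
for q in((-.1,.18,.008),(-.061,.083,.09),(-.061,-.123,.09)):print(q,wproj(s,st(*q)))
E
```

```text
[285.23116193 135.64544347] [285.5640695  207.19833239]
[285.22452997 125.33177841] [285.5640695  207.19833239]
(-0.1, 0.18, 0.008) [366.66400109  94.65714836]
(-0.061, 0.083, 0.09) [277.47382003 135.65103755]
(-0.061, -0.123, 0.09) [ 49.0858518  135.81573575]
```

View pics/w8z.png

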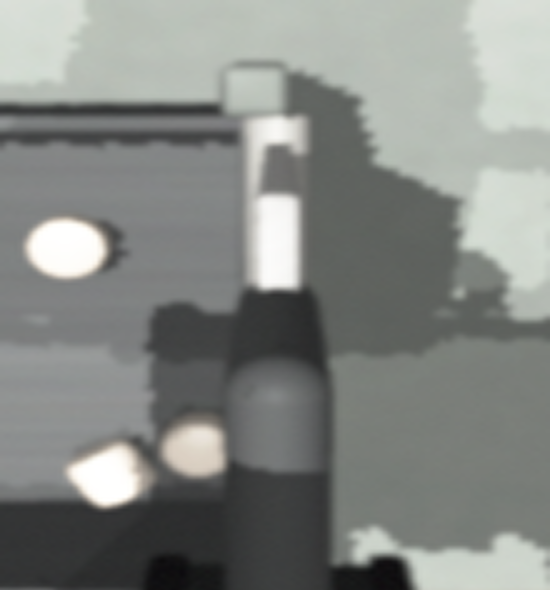

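Edge-on, the hinge rod (column 285.0), the sheet (285.9) and the bar (285.7) line up, so the flap is straight up to within about 0.01 rad. Checking the arm is at rest and the bystanders haven't moved.

Emit:
play_rows(
  motion=[
    [1,0,0,0,0],
    [1,0,0,0,0],
    [1,0,0,0,0],
    [1,0,0,0,0],
  ],
)

```text
time: 20.23
position: [0.5625, 0.0533, 0.2452]
tool_rot: [-0.253, 3.131, 0.0]
ft_force: [3.0, 0.8, -2.3]
grip_width: 0.106
```

```bash
python3 - <<'E'
from h import *
s,im=snap('top','t9');print(s['time'],inst(s['position']),abs(s['qd']).max(),s['ft_force'],s['grip_width'])
d=cv2.absdiff(cv2.imread('pics/t9.png'),cv2.imread('pics/top0.png')).max(2)
for n,(u,v,w,h) in dict(jar=(280,138,28,26),wheel=(352,165,30,30),tin=(418,226,34,28),hammer=(135,140,36,90),blade=(118,228,30,88),wax=(276,230,40,24)).items():
  print(n,np.mean(d[v:v+h,u:u+w]>40))
a,b=[cv2.imread(f'pics/{n}.png')[135:270,205:395] for n in('top0','t9')]
cv2.imwrite('pics/t9z.png',cv2.resize(cv2.imread('pics/t9.png')[130:330,100:460],None,fx=2.2,fy=2.2))
E
```

```text
20.225 [-0.00102216  0.08967709  0.24520351] 0.0024437705731751064 [ 2.95182733  0.80659407 -2.32144964] 0.10628908342454889
jar 0.046703296703296704
wheel 0.0
tin 0.0
hammer 0.0
blade 0.0
wax 0.2864583333333333
```

View pics/t9z.png

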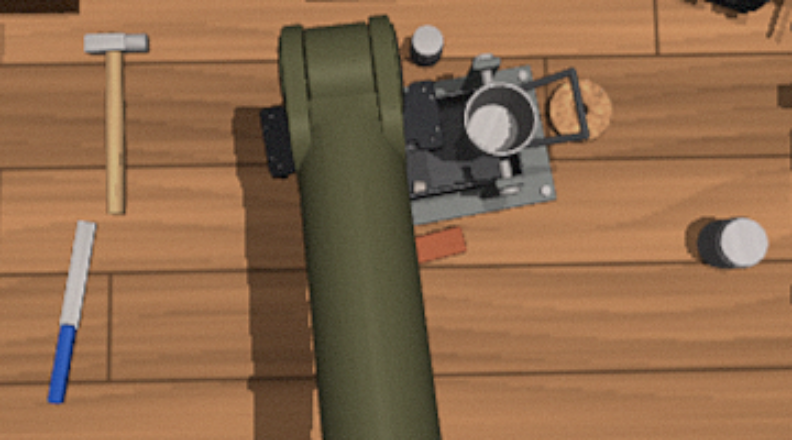

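The bystanders are where they were; the wax is only partly hidden by the arm. The pot is upright and empty. Handing in.

```bash
python3 -c "
from bench import ticket
print(ticket.close_job())"
```

```text
the job is handed in; nothing more can be done
None
```

The job is done and handed in at about 20 s of the 58 s allowed. All six slugs are in the box, and the arm is still holding the flap at its balance point.

- **Pot:** I tipped it by its handle to a tilt of about 2.35. The wrist camera showed six slugs in the box. I then swung it back onto its upright stop, pressing with about 16 N. The top view shows it empty, with the handle where it started.
- **Flap:** I pinched the bar and swung the flap up. In the wrist view the hinge, sheet and bar line up within about 1 px, so it is straight up to about 0.01 rad. The side view is roughly consistent, though the bar shows about 1 px higher than predicted (up to 0.05 rad). I trusted the edge-on wrist view more.
- **At hand-in:** The arm was at rest (joint speeds under 0.003 rad/s) and still gripping the bar with 25 N; the wrist read a few newtons.
- **Other things on the bench:** The wheel, tin, hammer and knife are unchanged in the top view. The jar's patch changed slightly (about 5% of pixels), but it looks to be in the same place. The arm partly hid the wax in that last picture. It looked undisturbed there and in the last wrist view.

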